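Set and lock the stop of a carton-labelling jig

ROBOT

A 7-joint arm with a two-finger parallel gripper is mounted at the origin on the work surface. World frame = base frame: x ahead of the robot, y to its left, z up, the work surface at z = 0. Lengths are in m, angles in rad, forces in N, time in s.
With the tool pointing down it reaches from about 0.425 to 0.925 m from the base axis. Payload 6.8 kg.
Tool frame: the origin (TCP) lies on the front face of the gripper's body, between the roots of the fingers; the fingertips stand 73 mm ahead of it and the grasp point (between the pads) lies 54 mm ahead of it; z points along the fingers, y is the line along which they close (so a half turn about z gives the same grasp; the last joint's range is limited). The gripper opens to 85 mm and grips with 20 to 120 N. Pads are 22 mm wide; open, the fingers measure 114 mm over their backs; the gripper's body (76 mm by 85 mm) begins 54 mm behind the grasp point. The pads swing forward as they close: fully open they stand 13 mm farther back than shut.
Start: joints at [-1.216, 0.477, 0.022, 1.555, -0.011, 1.109, -0.083], TCP at [0.301, 0.604, 0.304] pointing down, gripper open.
Joint ranges: [-2.96, 2.96], [-0.34, 2.1], [-1.41, 1.46], [0.24, 2.44], [-1.37, 4.51], [0.17, 1.92], [-2.96, 2.96]. Speed limits (rad/s): [2.39, 2.39, 3.14, 3.14, 3.14, 3.14, 3.14].

INTERFACE

Orientations are given as a unit quaternion [w, x, y, z].
In Python, from station import bot, optics gives the robot as it stands.
- The arm moves only by the tool drive_tool, never from a script. Its argument "deltas" is a list of rows, each an object with "gripper": the closure in counts, from 0 (fully open) to 255 (shut); "offset": the shift along the tool's x, y, z in units of 1000 mm (1.0 is 1000 mm), a list of three; "angular": the turn, a rotation vector about the tool's x, y, z in units of 45 degrees (1.0 is 45 degrees), a list of three. In form: [{"gripper": gripper, "offset": [dx, dy, dz], "angular": [rx, ry, rz]}, ...]. A call has 1 to 5 rows; each row is the pose to reach, as a shift and turn from the pose commanded when the call began, along the tool's axes at that moment; what a row does not reach only later rows make up. A row lasts 1/10 s, in which the tool goes at most 50 mm and 8.59 degrees, less where a joint would pass 70% of its speed; a pose out of reach is approached as far as the arm can. A call with a number of a shift or a turn outside -1 to 1 is refused whole. A call with a gripper value outside its range is refused whole. The fingers move at their own pace and stop on an object; "grip_force" is the grip in N (left out, the last holds). Time passes only in rows, so rows that repeat a pose let the fingers close. It gives the time, the measured TCP pose, the force, the opening and the grip force at its end, in the units of the state.
- bot.get_obs(): the state, without advancing time (a new reading comes with each control period).
- optics.read_camera(name): name is "scene" or "top"; returns the picture (480x640x3 uint8, blue, green, red); there is no depth.
- optics.camera_model(name): a dict with "fx", "fy", "cx", "cy" (pixels), "cam_to_world" (4x4, takes a point from camera to world coordinates). Camera axes: x right, y up, looking along -z (the intrinsics and any distortion apply to the point x, -y, -z); pixel columns grow to the right and rows downward; lengths in m; the calibration is good to about 2 mm. A picture is of the moment at which its call begins. camera_model takes no time and is no camera call.
- bot.hand_in(): hands the job in; it is judged then, once.
The state is a dict: "t": time; "q": joint angles; "joint_vel": joint speeds; "joint_torque": joint torques, N m; "eef_pos": TCP position; "tool_rot": TCP orientation; "contact_force": force on the tool from outside, world axes, zero at the start; "torque": the same for the moment, N m; "gripper_width": opening from 0.0 (shut) to 1.0 (fully open); "grasp_force": force on a finger pad.
Only numpy, scipy, OpenCV 4.12 (cv2) and the standard library are available. Lean on these libraries where they do the work, as an engineer would, in place of code of your own. Each camera call takes 0.05 s, during which the arm holds its last target. There are 200 camera calls.

TASK

On the carton-labelling jig, push the loose sliding stop along its track until it bears against the side of the carton. Then spin its wing nut clockwise with light fingertip strokes on the wings, stroke after stroke, until it is fully down on its washer, with the stop still against the carton. Do it by touch alone: do not pinch the nut or the stop or press hard on the nut, and leave the carton and the other things on the bench where they are.

Things in the scene. Friction and masses are not known exactly. Their poses are not given: they have to be found in the camera images.
- jig: plywood labelling jig fixed to the bench, 200 mm (its x) by 420 mm (its y), 18 mm thick; origin in the middle of its underside; yaw within 0.35 rad. Its T-track runs along its y axis in the middle of the board. A back fence 30 mm high stands along the +x edge (inner face at jig x = 81 mm), an aluminium end fence 62 mm high beyond the carton at the +y end
- stop (a joint): travel of the sliding stop along the jig's +y, m, growing towards the carton (0 to 0.14). It slides stiffly (about 8 N) and stays where left. A steel angle: foot 90 mm (jig x) by 76 mm (jig y), 6 mm thick, on the board; upright flange 90 mm wide, 6 mm thick, top edge 94 mm above the bench. The stud with the wing nut rises from the foot on the side away from the carton
- stop_face (a point): point on the carton side (jig +y face) of the stop's flange, mid-width, 56 mm above the bench. The flange's back is 6 mm and the stud axis 42 mm from it towards jig -y; the foot reaches 34 mm beyond the axis. The stop bears on the carton when this point lies in the plane of carton_side. Above the nut (62 mm above the bench) the flange's back is free to push on
- carton_side (a point): point in the middle of the carton side that faces the stop, 56 mm above the bench; its y axis points square into the carton, towards the end fence
- carton: closed cardboard carton 130 mm (its x) by 110 mm (its y) by 76 mm high, about 0.6 kg, loose, standing on the jig board against the back fence and the end fence (up to 1 mm play); origin in the middle of its underside, axes along the jig's
- wing_nut (a joint): turn of the wing nut, rad, clockwise seen from above positive (tightening); 11.0 is fully down on its washer, where it stops dead (a fast stroke then hits hard); at lower values it stands higher on its thread (1.5 mm per turn). It turns against slight friction (about 0.025 N m, so 1 N at the wing) and stays where it is left
- nut_center (a point): point on the axis of the wing nut, half-way up it (16.5 mm above its underside). Cast metal nut, 64 mm across its two opposite wings, 33 mm high; hub 23 mm wide, 13 mm high; stud 9 mm thick, ending at most 5.5 mm above this point. The flange's back is 36 mm from the axis, so a finger has room all round the hub except on the flange's side
- wing_tip (a point): outer edge of one wing, 32 mm from the nut's axis, 5 mm above nut_center; shows which way the wings point (the other is opposite). Each wing is a 6 mm thick upright round ear of 23 mm diameter, centred 20.5 mm from the axis at this height, joined to the hub; its top is 16.5 mm above nut_center
- tape_roll: roll of brown packing tape lying flat on the bench, 96 mm across, 48 mm high, near the jig's -y end; origin under its centre; to be left alone
- marker: marker pen 14 mm thick and 135 mm long lying along y on the jig board in front of the carton (jig -x side); origin near its middle, on the board; to be left alone
- tape_gun: hand tape dispenser lying on its side on the bench beyond the jig's +y end, 170 mm long, 57 mm high, grip pointing to jig -x; origin under its middle; to be left alone
- product_box: small pale blue product box 60 x 90 x 35 mm on the bench behind the jig (+x side); origin under its middle; to be left alone

How it is judged:
On the way, in this order (a step that is already met when the one before it is completed fails the run):
1. the stop is pushed up against the carton (gap under 3 mm) (y of stop_face in the frame of carton_side above -0.003 m), for 0.2 s.
2. the wing nut is turned fully down on its washer (value of joint wing_nut above 10.85 rad), for 0.2 s.
At the end, for the whole second after the job is handed in: the stop stands against the carton (gap under 3 mm), the wing nut is fully down (10.85 rad or more of 11.0), and the carton stands at rest in the jig within 10 mm of where it was (y of stop_face in the frame of carton_side above -0.003 m and value of joint wing_nut above 10.85 rad and distance of carton from where it was at the start of the episode below 0.01 m and angle between carton's own z axis and vertical below 0.05 rad and linear speed of carton below 0.01 m/s); the robot touches nothing.
It fails at once if the carton is lifted, carried or shoved out of its place (distance of carton from where it was at the start of the episode above 0.015 m or angle between carton's own z axis and vertical above 0.15 rad).
It fails at once if the wing nut is pinched between the fingers (over 25 N with the grasp point within 14 mm of its axis) or pressed hard (over 50 N) (contact force between the fingers and wing_nut above 50 N or (contact force between the fingers and wing_nut above 25 N and horizontal distance between the grasp point and nut_center below 0.014 m)).
It fails at once if the stop's flange is gripped between the fingers (over 25 N with the grasp point on the flange) (contact force between the fingers and stop above 25 N and y of the grasp point in the frame of stop_face between -0.01 and 0.004 m and x of the grasp point in the frame of stop_face between -0.055 and 0.055 m and z of the grasp point in the frame of stop_face below 0.052 m).
It fails at once if the tape roll, marker, tape dispenser or product box is disturbed (moved over 20 mm) (distance of any of tape_roll, marker, tape_gun, product_box from where it was at the start of the episode above 0.02 m).
It also fails if it takes over 72 s, if anything falls off the work surface, if the arm or the gripper's body presses on something with over 40 N, if the wrist force passes 120 N, or if a joint passes its speed limit or range.

## Working session

There is one attempt and no reset: what is moved stays moved. The work goes in short steps, Python scripts to look and compute and a tool call to move; the robot and the scene stay as the last step left them, time stands still between calls to the robot, and variables do not carry over. Pictures are saved under pics/ and viewed, at most 10 in all, crops included, and the job is handed in when it is done.

Besides the shell and the picture viewer there is one more tool, called after "Call:" as name(argument=value, ...) on one line, values as JSON. drive_tool: Moves the arm, as the interface text tells. Its arguments: {"type":"object","properties":{"deltas":{"type":"array"},"grip_force":{"type":"number"}},"required":["deltas"]}

```bash
mkdir -p pics; ls
python3 - <<'E'
from station import bot,optics
import cv2,json
for n in("scene","top"):
    cv2.imwrite(f"pics/{n}0.png",optics.read_camera(n)); m=optics.camera_model(n);print(n,m)
print(bot.get_obs())
E
```

```text
pics
scene {'fx': 499.69041052579746, 'fy': 499.69041052579746, 'cx': 318.62867380127284, 'cy': 232.81385539917792, 'cam_to_world': array([[-0.75814215, -0.48691746,  0.43374169,  1.03220202],
       [ 0.65201046, -0.55569494,  0.51583476,  0.58968107],
       [-0.01014089,  0.67388019,  0.73877104,  0.77119185],
       [ 0.        ,  0.        ,  0.        ,  1.        ]])}
top {'fx': 565.1300022541863, 'fy': 565.1300022541863, 'cx': 325.31967123005666, 'cy': 236.7721120152908, 'cam_to_world': array([[-0.01811687,  0.99329841, -0.11414928,  0.51027252],
       [-0.99976795, -0.01932797, -0.00951191,  0.09455573],
       [-0.01165444,  0.11395046,  0.99341807,  1.20335159],
       [ 0.        ,  0.        ,  0.        ,  1.        ]])}
{'t': 0.1, 'q': array([-1.21610251,  0.47773854,  0.02233384,  1.55635024, -0.01149625,
        1.10930643, -0.08309895]), 'joint_vel': array([-0.00039105, -0.00169699,  0.00026428, -0.00222195, -0.00116766,
       -0.00019294,  0.00099991]), 'joint_torque': array([ 5.17179622e-03, -5.97762144e+01,  1.61380872e+00, -2.81955332e+01,
        1.28315089e-02,  5.03688992e-03, -9.80590926e-06]), 'eef_pos': array([0.30116614, 0.60362428, 0.30300951]), 'tool_rot': array([-1.32192636e-04,  2.29322449e-01,  9.73350149e-01, -8.26739559e-04]), 'contact_force': array([ 0.0420654 ,  0.01410784, -0.18755904]), 'torque': array([-0.04461965,  0.02825441,  0.01983383]), 'grasp_force': 0.0, 'gripper_width': 0.9999387097575375}
```

View pics/scene0.png

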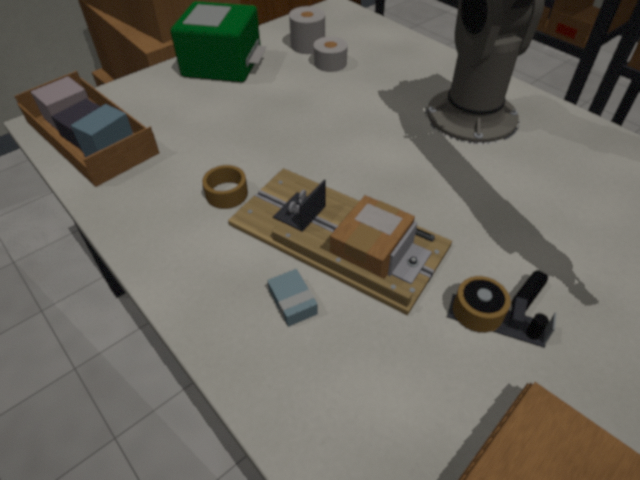

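View pics/top0.png

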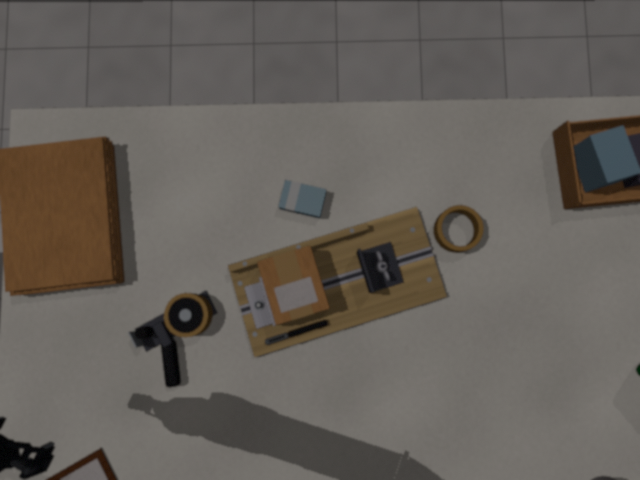

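The top view shows the jig, with corners near (418,210), (446,296), (256,354) and (230,265). The stop is at about (380,267), its nut at about (383,267), and the carton at (293,285). The marker, tape roll, gun and box are clear of them.

```bash
cat > h.py <<'E'
import numpy as np,cv2
from station import bot,optics
def ray(n,uv,z):
    m=optics.camera_model(n);T=m["cam_to_world"]
    d=T[:3,:3]@np.array([(uv[0]-m["cx"])/m["fx"],-(uv[1]-m["cy"])/m["fy"],-1]);o=T[:3,3]
    return o+d*(z-o[2])/d[2]
def proj(n,p):
    m=optics.camera_model(n);T=m["cam_to_world"];c=T[:3,:3].T@(np.asarray(p)-T[:3,3])
    return np.array([m["cx"]+m["fx"]*c[0]/-c[2],m["cy"]-m["fy"]*c[1]/-c[2]])
def crop(n,x,y,w,h,s,f):
    im=optics.read_camera(n)[y:y+h,x:x+w];cv2.imwrite(f,cv2.resize(im,None,fx=s,fy=s,interpolation=cv2.INTER_CUBIC))
E
python3 - <<'E'
from h import *
im=cv2.imread("pics/top0.png");c=cv2.resize(im[200:360,225:455],None,fx=3.4,fy=3.4,interpolation=2)
cv2.imwrite("pics/topc.png",c)
im=cv2.imread("pics/scene0.png");d=cv2.resize(im[160:260,230:380],None,fx=5.3,fy=5.3,interpolation=2);cv2.imwrite("pics/scenec.png",d)
E
```

```text
(no output)
```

View pics/topc.png

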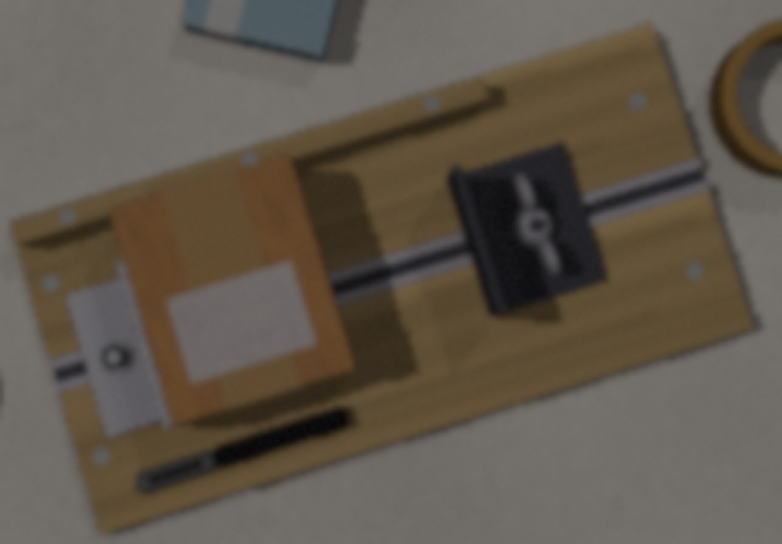

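View pics/scenec.png

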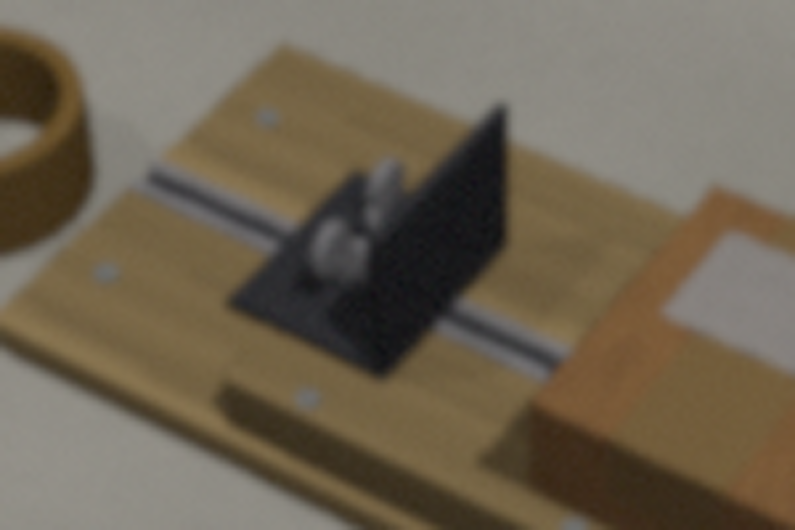

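Run:
```python
from h import *
P=lambda u,v,z:ray("top",(225+u/3.4,200+v/3.4),z)
a=P(655,25,.018);b=P(757,327,.018);c=P(104,532,.018);d=P(12,220,.030)
print(a,b,c,d,np.linalg.norm(a-b),np.linalg.norm(b-c))
y=(c-b)/np.linalg.norm(c-b);yaw=np.arctan2(-y[0],y[1])
t=(P(62,375,.018)-P(700,178,.018));print("yaw",yaw,"track",np.arctan2(-t[0],t[1]))
O=(a+c)/2;print("O",O)
yaw=np.arctan2(-t[0],t[1]);R=np.array([[np.cos(yaw),-np.sin(yaw)],[np.sin(yaw),np.cos(yaw)]])
for n,q in dict(hub=(535,227,.045),w1=(520,180,.055),w2=(557,270,.055),f1=(452,172,.094),f2=(493,312,.094),c1=(295,160,.094),c2=(352,372,.094),foot1=(565,145,.024),foot2=(606,280,.024),trk=(700,178,.018)).items():
    w=P(*q);print(n,w.round(4),(R.T@(w-O)[:2]).round(4))
S=lambda u,v,z:ray("scene",(230+u/5.3,160+v/5.3),z)
for n,q in dict(f1=(503,105,.094),hub=(355,225,.05),footc=(230,303,.024),jig=(283,43,.018)).items():
    w=S(*q);print("s",n,w.round(4),(R.T@(w-O)[:2]).round(4))
```

```text
[ 0.7054345  -0.09094042  0.018     ] [ 0.51711224 -0.14637348  0.018     ] [0.40061336 0.25433503 0.018     ] [0.59047795 0.30838156 0.03      ] 0.19631122234725082 0.4173000127980891
yaw 0.2829327298633436 track 0.28014159482060996
O [0.55302393 0.08169731 0.018     ]
hub [ 0.5793 -0.01    0.045 ] [-0.0001 -0.0954]
w1 [ 0.607 -0.001  0.055] [ 0.029  -0.0944]
w2 [ 0.5528 -0.0215  0.055 ] [-0.0287 -0.0991]
f1 [0.6091 0.0414 0.094 ] [ 0.0428 -0.0542]
f2 [0.528  0.0199 0.094 ] [-0.0411 -0.0525]
c1 [0.6178 0.1323 0.094 ] [0.0763 0.0307]
c2 [0.4953 0.1015 0.094 ] [-0.05   0.035]
foot1 [ 0.6307 -0.0319  0.024 ] [ 0.0433 -0.1307]
foot2 [ 0.5473 -0.0543  0.024 ] [-0.0431 -0.1291]
trk [ 0.6092 -0.1152  0.018 ] [-0.0004 -0.2047]
s f1 [0.53   0.0148 0.094 ] [-0.0406 -0.0579]
s hub [ 0.587  -0.0079  0.05  ] [ 0.0079 -0.0955]
s footc [ 0.6357 -0.0277  0.024 ] [ 0.0492 -0.128 ]
s jig [ 0.5191 -0.1438  0.018 ] [-0.0949 -0.2073]
```

```bash
cat >> h.py <<'E'
O=np.array([.5530,.0817]);YAW=.28;RJ=np.array([[np.cos(YAW),-np.sin(YAW)],[np.sin(YAW),np.cos(YAW)]])
from scipy.spatial.transform import Rotation as Ro
def rot(s):
    q=s["tool_rot"];return Ro.from_quat([q[1],q[2],q[3],q[0]]).as_matrix()
def st():
    s=bot.get_obs();M=rot(s)
    print("t%.1f jig"%s["t"],(RJ.T@(s["eef_pos"][:2]-O)).round(4),"z%.4f"%s["eef_pos"][2],"az-yaw(deg) %.2f"%(np.degrees(np.arctan2(M[1,0],M[0,0])-YAW)),"tilt",M[:2,2].round(4),"q7 %.2f"%s["q"][6],"Fjig",(RJ.T@s["contact_force"][:2]).round(1),s["contact_force"][2].round(1),"Mz %.2f"%s["torque"][2]);return s
def goal(jx,jy,z,az):   # az: tool x azimuth in jig frame, deg
    s=bot.get_obs();M=rot(s);w=np.r_[O+RJ@[jx,jy],z]
    a=np.degrees(np.arctan2(M[1,0],M[0,0])-YAW);r=(a-az+180)%360-180
    print("offset",(M.T@(w-s["eef_pos"])).round(4),"rz",round(r/45,3))
E
python3 -c "
from h import *
st();goal(0,-.082,.30,90)"
```

```text
t0.1 jig [-0.0978  0.5712] z0.3030 az-yaw(deg) 137.44 tilt [-0.0006 -0.0015] q7 -0.08 Fjig [0. 0.] -0.2 Mz 0.02
offset [-0.5138 -0.415   0.0038] rz 1.054
```

Call:
drive_tool(deltas=[{"gripper": 255,"offset": [-0.514,-0.415,0.003],"angular": [0,0,1.0]},{"gripper": 255,"offset": [-0.514,-0.415,0.003],"angular": [0,0,1.0]},{"gripper": 255,"offset": [-0.514,-0.415,0.003],"angular": [0,0,1.0]},{"gripper": 255,"offset": [-0.514,-0.415,0.003],"angular": [0,0,1.0]},{"gripper": 255,"offset": [-0.514,-0.415,0.003],"angular": [0,0,1.0]}], grip_force=20)

```text
t: 0.6
eef_pos: [0.4057, 0.3745, 0.3025]
tool_rot: [-0.0, 0.572, 0.82, -0.0]
contact_force: [0.3, -0.2, -0.3]
gripper_width: 0.142
grasp_force: 0.0
```

```bash
python3 -c "
from h import *
st();goal(0,-.082,.30,90)"
```

```text
t0.6 jig [-0.0607  0.3221] z0.3025 az-yaw(deg) 94.12 tilt [-0.0004 -0.0002] q7 -0.43 Fjig [ 0.2 -0.3] -0.3 Mz 0.02
offset [-0.4074  0.0315  0.0025] rz 0.091
```

Call:
drive_tool(deltas=[{"gripper": 255,"offset": [-0.407,0.031,0.002],"angular": [0,0,0.09]},{"gripper": 255,"offset": [-0.407,0.031,0.002],"angular": [0,0,0.09]},{"gripper": 255,"offset": [-0.407,0.031,0.002],"angular": [0,0,0.09]},{"gripper": 255,"offset": [-0.407,0.031,0.002],"angular": [0,0,0.09]},{"gripper": 255,"offset": [-0.407,0.031,0.002],"angular": [0,0,0.09]}])

```text
t: 1.1
eef_pos: [0.5107, 0.1479, 0.3014]
tool_rot: [-0.0, 0.599, 0.801, -0.0]
contact_force: [0.9, 0.9, -0.8]
gripper_width: -0.001
grasp_force: 0.0
```

Call:
drive_tool(deltas=[{"gripper": 255,"offset": [-0.157,0.012,0.001],"angular": [0,0,0]},{"gripper": 255,"offset": [-0.157,0.012,0.001],"angular": [0,0,0]},{"gripper": 255,"offset": [-0.157,0.012,0.001],"angular": [0,0,0]},{"gripper": 255,"offset": [-0.157,0.012,0.001],"angular": [0,0,0]}])

```text
t: 1.5
eef_pos: [0.5672, -0.0048, 0.3007]
tool_rot: [0.001, 0.602, 0.798, -0.001]
contact_force: [0.0, -0.4, 0.1]
gripper_width: -0.001
grasp_force: 0.0
```

```bash
python3 -c "
from h import *
print(st()['q']);goal(0,-.082,.146,90)"
```

```text
t1.5 jig [-0.0102 -0.0871] z0.3007 az-yaw(deg) 89.87 tilt [ 0.001  -0.0034] q7 0.33 Fjig [-0.1 -0.4] 0.1 Mz 0.02
[-0.46314181  0.31966087  0.44988127  1.84607917 -0.15790098  1.01061869
  0.32877538]
offset [0.0057 0.0102 0.1547] rz -0.003
```

Call:
drive_tool(deltas=[{"gripper": 255,"offset": [0.005,0.01,0.05],"angular": [0,0,0]},{"gripper": 255,"offset": [0.005,0.01,0.1],"angular": [0,0,0]},{"gripper": 255,"offset": [0.005,0.01,0.135],"angular": [0,0,0]},{"gripper": 255,"offset": [0.005,0.01,0.153],"angular": [0,0,0]},{"gripper": 255,"offset": [0.005,0.01,0.153],"angular": [0,0,0]}])

```text
t: 2.0
eef_pos: [0.5724, 0.0107, 0.1445]
tool_rot: [-0.002, 0.598, 0.801, -0.002]
contact_force: [0.3, 0.7, 0.4]
gripper_width: 0.007
grasp_force: 0.0
```

```bash
python3 -c "
from h import *
st();goal(0,-.082,.146,90);crop('scene',230,120,150,120,5,'pics/s1.png')"
```

```text
t2.0 jig [-0.001  -0.0736] z0.1445 az-yaw(deg) 90.45 tilt [-0.0064 -0.0009] q7 0.41 Fjig [0.5 0.6] 0.4 Mz 0.02
offset [-0.0084  0.0009 -0.0015] rz 0.01
```

View pics/s1.png

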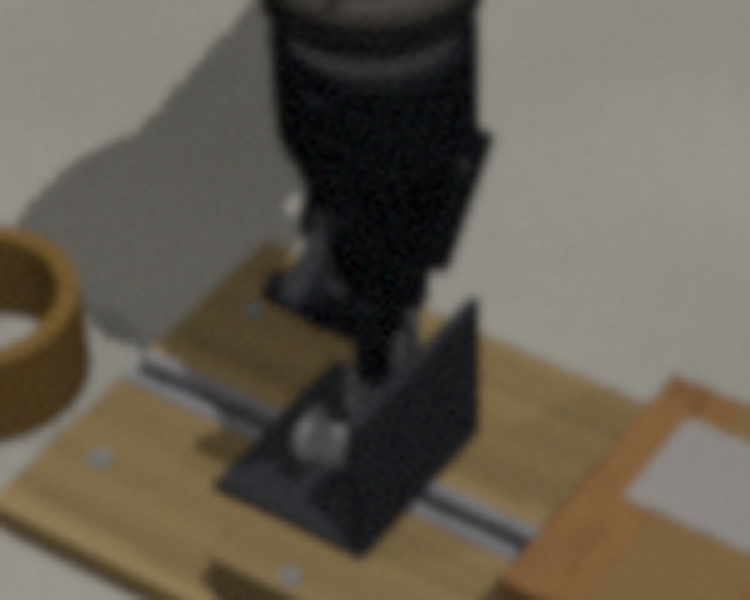

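The finger tip is behind the flange, clear of the nut. I'll push now.

Call:
drive_tool(deltas=[{"gripper": 255,"offset": [0.006,0,0],"angular": [0,0,0]},{"gripper": 255,"offset": [0.014,0,0],"angular": [0,0,0]},{"gripper": 255,"offset": [0.024,0,0],"angular": [0,0,0]},{"gripper": 255,"offset": [0.034,0,0],"angular": [0,0,0]},{"gripper": 255,"offset": [0.044,0,0],"angular": [0,0,0]}])

```text
t: 2.55
eef_pos: [0.563, 0.0504, 0.1489]
tool_rot: [0.002, 0.599, 0.8, 0.0]
contact_force: [3.3, -7.2, -6.5]
gripper_width: -0.001
grasp_force: 4.1
```

Call:
drive_tool(deltas=[{"gripper": 255,"offset": [0.01,0,0],"angular": [0,0,0]},{"gripper": 255,"offset": [0.02,0,0],"angular": [0,0,0]},{"gripper": 255,"offset": [0.03,0,0],"angular": [0,0,0]},{"gripper": 255,"offset": [0.034,0,0],"angular": [0,0,0]},{"gripper": 255,"offset": [0.034,0,0],"angular": [0,0,0]}])

```text
t: 3.05
eef_pos: [0.5531, 0.0845, 0.149]
tool_rot: [0.001, 0.599, 0.801, 0.0]
contact_force: [1.3, -3.4, -3.8]
gripper_width: 0.003
grasp_force: 2.1
```

```bash
python3 -c "
from h import *
st();goal(0,.016,.146,90)"
```

```text
t3.0 jig [0.0009 0.0026] z0.1490 az-yaw(deg) 90.40 tilt [ 0.0027 -0.001 ] q7 0.27 Fjig [ 0.3 -3.7] -3.8 Mz 0.01
offset [ 0.0134 -0.0008  0.0029] rz 0.009
```

Call:
drive_tool(deltas=[{"gripper": 255,"offset": [0.003,0,0.001],"angular": [0,0,0]},{"gripper": 255,"offset": [0.006,0,0.001],"angular": [0,0,0]},{"gripper": 255,"offset": [0.009,0,0.001],"angular": [0,0,0]},{"gripper": 255,"offset": [0.009,0,0.001],"angular": [0,0,0]}])

```text
t: 3.45
eef_pos: [0.551, 0.0921, 0.1486]
tool_rot: [0.002, 0.599, 0.801, 0.001]
contact_force: [0.6, -6.3, 3.3]
gripper_width: 0.002
grasp_force: 3.2
```

```bash
python3 -c "
from h import *
st()"
```

```text
t3.5 jig [0.001  0.0106] z0.1486 az-yaw(deg) 90.33 tilt [ 0.0034 -0.0011] q7 0.26 Fjig [-1.2 -6.2] 3.3 Mz -0.05
```

Call:
drive_tool(deltas=[{"gripper": 255,"offset": [0.001,0,0],"angular": [0,0,0]},{"gripper": 255,"offset": [0.002,0,0],"angular": [0,0,0]},{"gripper": 255,"offset": [0.002,0,0],"angular": [0,0,0]}])

```text
t: 3.75
eef_pos: [0.5506, 0.0936, 0.1486]
tool_rot: [0.002, 0.599, 0.8, 0.001]
contact_force: [1.1, -6.7, 2.8]
gripper_width: -0.0
grasp_force: 3.7
```

```bash
python3 -c "
from h import *
st()"
```

```text
t3.8 jig [0.001  0.0121] z0.1486 az-yaw(deg) 90.30 tilt [ 0.0038 -0.0014] q7 0.26 Fjig [-0.8 -6.8] 2.8 Mz -0.02
```

Call:
drive_tool(deltas=[{"gripper": 255,"offset": [0.001,0,0],"angular": [0,0,0]},{"gripper": 255,"offset": [0.002,0,0],"angular": [0,0,0]},{"gripper": 255,"offset": [0.002,0,0],"angular": [0,0,0]}])

```text
t: 4.05
eef_pos: [0.5501, 0.0955, 0.1486]
tool_rot: [0.002, 0.599, 0.8, 0.001]
contact_force: [0.6, -7.5, 2.8]
gripper_width: -0.001
grasp_force: 3.7
```

Call:
drive_tool(deltas=[{"gripper": 255,"offset": [0.001,0,0],"angular": [0,0,0]},{"gripper": 255,"offset": [0.002,0,0],"angular": [0,0,0]},{"gripper": 255,"offset": [0.002,0,0],"angular": [0,0,0]}])

```text
t: 4.35
eef_pos: [0.5497, 0.0969, 0.1486]
tool_rot: [0.002, 0.6, 0.8, 0.0]
contact_force: [1.4, -9.5, 2.0]
gripper_width: 0.001
grasp_force: 4.5
```

```bash
python3 -c "
from h import *
st();crop('top',310,210,100,100,6,'pics/t1.png')"
```

```text
t4.3 jig [0.001  0.0155] z0.1486 az-yaw(deg) 90.27 tilt [ 0.0041 -0.002 ] q7 0.25 Fjig [-1.3 -9.5] 2.0 Mz 0.01
```

View pics/t1.png

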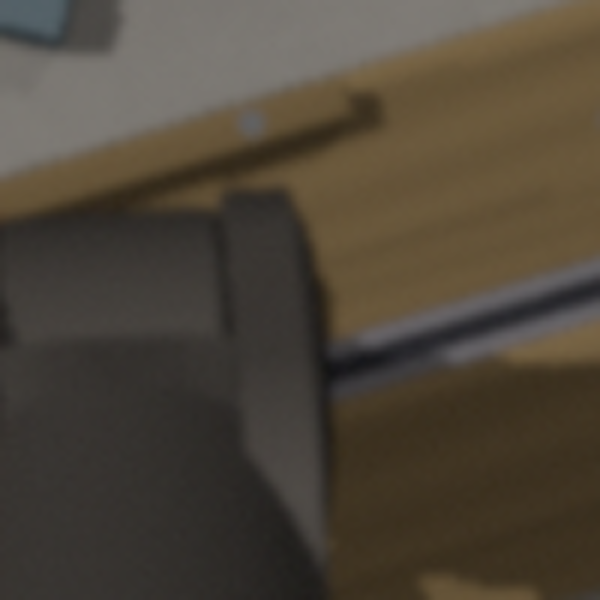

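The arm hides the stop in this view, but force rose to 9.5 N, so I'll feel on for the carton.

Call:
drive_tool(deltas=[{"gripper": 255,"offset": [0.001,0,0],"angular": [0,0,0]},{"gripper": 255,"offset": [0.002,0,0],"angular": [0,0,0]},{"gripper": 255,"offset": [0.002,0,0],"angular": [0,0,0]}])

```text
t: 4.7
eef_pos: [0.5495, 0.0974, 0.1487]
tool_rot: [0.003, 0.6, 0.8, 0.0]
contact_force: [3.0, -11.9, 1.7]
gripper_width: -0.002
grasp_force: 6.2
```

Call:
drive_tool(deltas=[{"gripper": 255,"offset": [0.001,0,0],"angular": [0,0,0]},{"gripper": 255,"offset": [0.002,0,0],"angular": [0,0,0]},{"gripper": 255,"offset": [0.002,0,0],"angular": [0,0,0]}])

```text
t: 5.0
eef_pos: [0.5494, 0.0976, 0.1487]
tool_rot: [0.004, 0.601, 0.799, -0.0]
contact_force: [4.1, -17.0, 0.9]
gripper_width: -0.003
grasp_force: 8.4
```

```bash
python3 -c "
from h import *
st()"
```

```text
t5.0 jig [0.0009 0.0163] z0.1487 az-yaw(deg) 90.12 tilt [ 0.0059 -0.0053] q7 0.24 Fjig [ -0.8 -17.4] 0.9 Mz 0.05
```

Contact is firm: the stop no longer moves and force rises to 17 N. I'll back off over the nut.

Call:
drive_tool(deltas=[{"gripper": 255,"offset": [-0.02,0,0],"angular": [0,0,0]},{"gripper": 255,"offset": [-0.04,0,0],"angular": [0,0,0]},{"gripper": 255,"offset": [-0.058,0,0],"angular": [0,0,0]},{"gripper": 255,"offset": [-0.058,0,0],"angular": [0,0,0]}])

```text
t: 5.4
eef_pos: [0.5648, 0.0455, 0.1484]
tool_rot: [0.001, 0.6, 0.8, 0.001]
contact_force: [-0.4, 0.2, 0.3]
gripper_width: -0.0
grasp_force: 0.0
```

```bash
python3 -c "
from h import *
st();goal(0,-.0347,.120,90)"
```

```text
t5.4 jig [ 0.0014 -0.0381] z0.1484 az-yaw(deg) 90.20 tilt [ 0.0035 -0.0002] q7 0.35 Fjig [-0.3  0.3] 0.3 Mz -0.00
offset [ 0.0034 -0.0015  0.0284] rz 0.004
```

Call:
drive_tool(deltas=[{"gripper": 255,"offset": [0.002,-0.001,0.01],"angular": [0,0,0]},{"gripper": 255,"offset": [0.002,-0.001,0.02],"angular": [0,0,0]},{"gripper": 255,"offset": [0.002,-0.001,0.028],"angular": [0,0,0]},{"gripper": 255,"offset": [0.002,-0.001,0.028],"angular": [0,0,0]}])

```text
t: 5.8
eef_pos: [0.5608, 0.0502, 0.1168]
tool_rot: [-0.001, 0.598, 0.801, -0.001]
contact_force: [-0.2, 0.7, -0.5]
gripper_width: -0.0
grasp_force: 0.0
```

```bash
cat >> h.py <<'E'
def orbit(p0,p1,step=8.6):
    s=bot.get_obs();M=rot(s)
    for p in np.arange(p0,p1-.01,-step):
        f=np.radians(p);w=np.r_[O+RJ@[.024*np.cos(f),-.0087+.0205*np.sin(f)],.120]
        print(round(p),(M.T@(w-s["eef_pos"])).round(3))
E
python3 -c "
from h import *
st();orbit(262,140,8)"
```

```text
t5.8 jig [-0.0012 -0.0324] z0.1168 az-yaw(deg) 90.50 tilt [-0.003  -0.0003] q7 0.36 Fjig [-0.   0.7] -0.5 Mz 0.01
262 [ 0.003 -0.002 -0.003]
254 [ 0.004 -0.005 -0.003]
246 [ 0.005 -0.009 -0.003]
238 [ 0.006 -0.011 -0.003]
230 [ 0.008 -0.014 -0.003]
222 [ 0.01  -0.017 -0.003]
214 [ 0.012 -0.019 -0.003]
206 [ 0.015 -0.02  -0.003]
198 [ 0.018 -0.022 -0.003]
190 [ 0.02  -0.022 -0.003]
182 [ 0.023 -0.023 -0.003]
174 [ 0.026 -0.022 -0.003]
166 [ 0.029 -0.022 -0.003]
158 [ 0.032 -0.021 -0.003]
150 [ 0.034 -0.019 -0.003]
142 [ 0.036 -0.017 -0.003]
```

Call:
drive_tool(deltas=[{"gripper": 255,"offset": [0.004,-0.005,-0.002],"angular": [0,0,0]},{"gripper": 255,"offset": [0.006,-0.011,-0.002],"angular": [0,0,0]},{"gripper": 255,"offset": [0.01,-0.017,-0.002],"angular": [0,0,0]},{"gripper": 255,"offset": [0.015,-0.02,-0.002],"angular": [0,0,0]},{"gripper": 255,"offset": [0.02,-0.022,-0.002],"angular": [0,0,0]}])

```text
t: 6.3
eef_pos: [0.535, 0.0623, 0.1209]
tool_rot: [0.0, 0.599, 0.801, 0.0]
contact_force: [0.9, -1.3, 1.3]
gripper_width: 0.003
grasp_force: 0.6
```

```bash
python3 -c "
from h import *
st();orbit(190,90,10)"
```

```text
t6.3 jig [-0.0227 -0.0137] z0.1209 az-yaw(deg) 90.39 tilt [ 0.0007 -0.0001] q7 0.33 Fjig [ 0.5 -1.5] 1.3 Mz 0.02
190 [ 0.001 -0.001  0.001]
180 [ 0.005 -0.001  0.001]
170 [ 0.009 -0.001  0.001]
160 [0.012 0.    0.001]
150 [0.015 0.002 0.001]
140 [0.018 0.004 0.001]
130 [0.021 0.007 0.001]
120 [0.023 0.011 0.001]
110 [0.024 0.015 0.001]
100 [0.025 0.019 0.001]
90 [0.025 0.023 0.001]
```

Call:
drive_tool(deltas=[{"gripper": 255,"offset": [0.005,-0.001,0],"angular": [0,0,0]},{"gripper": 255,"offset": [0.009,-0.001,0],"angular": [0,0,0]},{"gripper": 255,"offset": [0.012,0,0],"angular": [0,0,0]},{"gripper": 255,"offset": [0.015,0.002,0],"angular": [0,0,0]},{"gripper": 255,"offset": [0.018,0.004,0],"angular": [0,0,0]}])

```text
t: 6.8
eef_pos: [0.5339, 0.081, 0.1204]
tool_rot: [-0.0, 0.599, 0.801, -0.0]
contact_force: [-0.8, -1.3, -0.2]
gripper_width: -0.002
grasp_force: 0.5
```

```bash
python3 -c "
from h import *
st();orbit(140,10,10)"
```

```text
t6.8 jig [-0.0185  0.0046] z0.1204 az-yaw(deg) 90.42 tilt [-0.0005 -0.    ] q7 0.30 Fjig [-1.2 -1. ] -0.2 Mz 0.00
140 [-0.  0.  0.]
130 [0.002 0.003 0.   ]
120 [0.004 0.007 0.   ]
110 [0.006 0.01  0.   ]
100 [0.007 0.014 0.   ]
90 [0.007 0.019 0.   ]
80 [0.007 0.023 0.   ]
70 [0.006 0.027 0.   ]
60 [0.004 0.031 0.   ]
50 [0.002 0.034 0.   ]
40 [-0.     0.037  0.   ]
30 [-0.003  0.039  0.   ]
20 [-0.007  0.041  0.   ]
10 [-0.01   0.042  0.   ]
```

Call:
drive_tool(deltas=[{"gripper": 255,"offset": [0.003,0.0036,0],"angular": [0,0,0]},{"gripper": 255,"offset": [0.005,0.008,0],"angular": [0,0,0]},{"gripper": 255,"offset": [0.0065,0.0126,0],"angular": [0,0,0]},{"gripper": 255,"offset": [0.007,0.0176,0],"angular": [0,0,0]},{"gripper": 255,"offset": [0.007,0.0226,0],"angular": [0,0,0]}])

```text
t: 7.3
eef_pos: [0.554, 0.0944, 0.1204]
tool_rot: [-0.0, 0.598, 0.801, 0.0]
contact_force: [-1.8, -0.4, 0.4]
gripper_width: 0.001
grasp_force: 0.6
```

Call:
drive_tool(deltas=[{"gripper": 255,"offset": [-0.001,0.005,0],"angular": [0,0,0]},{"gripper": 255,"offset": [-0.003,0.009,0],"angular": [0,0,0]},{"gripper": 255,"offset": [-0.006,0.013,0],"angular": [0,0,0]},{"gripper": 255,"offset": [-0.009,0.016,0],"angular": [0,0,0]},{"gripper": 255,"offset": [-0.013,0.0185,0],"angular": [0,0,0]}])

```text
t: 7.8
eef_pos: [0.5755, 0.0868, 0.1206]
tool_rot: [-0.0, 0.598, 0.801, 0.0]
contact_force: [-2.1, 1.7, 0.3]
gripper_width: -0.0
grasp_force: 0.8
```

```bash
python3 -c "
from h import *
st();orbit(20,-40,12)"
```

```text
t7.8 jig [ 0.023  -0.0014] z0.1206 az-yaw(deg) 90.44 tilt [0.0002 0.0005] q7 0.30 Fjig [-1.6  2.2] 0.3 Mz -0.01
20 [-0.    -0.     0.001]
8 [-0.004  0.001  0.001]
-4 [-0.009  0.001  0.001]
-16 [-0.013 -0.     0.001]
-28 [-0.017 -0.002  0.001]
-40 [-0.02  -0.005  0.001]
```

Tracking is excellent and the forces are light. I'll go on round.

Call:
drive_tool(deltas=[{"gripper": 255,"offset": [-0.004,0.001,0],"angular": [0,0,0]},{"gripper": 255,"offset": [-0.0085,0.001,0],"angular": [0,0,0]},{"gripper": 255,"offset": [-0.0128,0,0],"angular": [0,0,0]},{"gripper": 255,"offset": [-0.0168,-0.0018,0],"angular": [0,0,0]},{"gripper": 255,"offset": [-0.0203,-0.0046,0],"angular": [0,0,0]}])

```text
t: 8.3
eef_pos: [0.5769, 0.0652, 0.1208]
tool_rot: [0.001, 0.599, 0.801, 0.0]
contact_force: [1.0, 1.5, 0.6]
gripper_width: 0.001
grasp_force: 0.7
```

Call:
drive_tool(deltas=[{"gripper": 255,"offset": [-0.003,-0.0036,0],"angular": [0,0,0]},{"gripper": 255,"offset": [-0.005,-0.008,0],"angular": [0,0,0]},{"gripper": 255,"offset": [-0.0065,-0.0126,0],"angular": [0,0,0]},{"gripper": 255,"offset": [-0.007,-0.0176,0],"angular": [0,0,0]},{"gripper": 255,"offset": [-0.007,-0.0226,0],"angular": [0,0,0]}])

```text
t: 8.8
eef_pos: [0.5562, 0.0518, 0.1205]
tool_rot: [0.0, 0.599, 0.801, -0.0]
contact_force: [1.6, -0.8, 0.2]
gripper_width: -0.001
grasp_force: 0.7
```

```bash
python3 -c "
from h import *
st();orbit(-100,-160,12)"
```

```text
t8.8 jig [-0.0051 -0.0296] z0.1205 az-yaw(deg) 90.38 tilt [-0.0001 -0.0007] q7 0.35 Fjig [ 1.3 -1.2] 0.2 Mz -0.00
-100 [0.001 0.001 0.   ]
-112 [ 0.002 -0.004  0.   ]
-124 [ 0.004 -0.008  0.   ]
-136 [ 0.007 -0.012  0.   ]
-148 [ 0.01  -0.015  0.   ]
-160 [ 0.014 -0.017  0.   ]
```

Call:
drive_tool(deltas=[{"gripper": 255,"offset": [0.0018,-0.004,0],"angular": [0,0,0]},{"gripper": 255,"offset": [0.004,-0.008,0],"angular": [0,0,0]},{"gripper": 255,"offset": [0.007,-0.012,0],"angular": [0,0,0]},{"gripper": 255,"offset": [0.01,-0.015,0],"angular": [0,0,0]},{"gripper": 255,"offset": [0.014,-0.0172,0],"angular": [0,0,0]}])

```text
t: 9.3
eef_pos: [0.5357, 0.0612, 0.1205]
tool_rot: [-0.0, 0.599, 0.801, -0.0]
contact_force: [0.3, -0.9, -0.7]
gripper_width: -0.001
grasp_force: 0.6
```

```bash
python3 -c "
from h import *
st();orbit(-160,-240,8)"
```

```text
t9.3 jig [-0.0223 -0.015 ] z0.1205 az-yaw(deg) 90.40 tilt [-0.0005 -0.0003] q7 0.33 Fjig [ 0.1 -1. ] -0.7 Mz 0.00
-160 [-0.001 -0.     0.   ]
-168 [ 0.002 -0.001  0.   ]
-176 [ 0.005 -0.002  0.   ]
-184 [ 0.008 -0.002  0.   ]
-192 [ 0.011 -0.001  0.   ]
-200 [ 0.013 -0.     0.   ]
-208 [0.016 0.001 0.   ]
-216 [0.018 0.003 0.   ]
-224 [0.02  0.005 0.   ]
-232 [0.022 0.008 0.   ]
-240 [0.024 0.01  0.   ]
```

Call:
drive_tool(deltas=[{"gripper": 255,"offset": [0.002,-0.001,0],"angular": [0,0,0]},{"gripper": 255,"offset": [0.005,-0.002,0],"angular": [0,0,0]},{"gripper": 255,"offset": [0.008,-0.002,0],"angular": [0,0,0]},{"gripper": 255,"offset": [0.011,-0.001,0],"angular": [0,0,0]},{"gripper": 255,"offset": [0.013,0,0],"angular": [0,0,0]}])

```text
t: 9.8
eef_pos: [0.5325, 0.074, 0.1205]
tool_rot: [-0.0, 0.599, 0.801, -0.0]
contact_force: [-0.3, -1.2, 0.1]
gripper_width: 0.0
grasp_force: 0.7
```

```bash
python3 -c "
from h import *
st();orbit(-200,-240,5)"
```

```text
t9.8 jig [-0.0218 -0.0017] z0.1205 az-yaw(deg) 90.43 tilt [-0.0003  0.    ] q7 0.31 Fjig [-0.6 -1.1] 0.1 Mz -0.02
-200 [ 0.    -0.001  0.   ]
-205 [0.002 0.    0.   ]
-210 [0.003 0.001 0.   ]
-215 [0.005 0.002 0.   ]
-220 [0.006 0.003 0.   ]
-225 [0.007 0.005 0.   ]
-230 [0.009 0.006 0.   ]
-235 [0.01  0.008 0.   ]
-240 [0.011 0.01  0.   ]
```

Call:
drive_tool(deltas=[{"gripper": 255,"offset": [0.0017,0.0005,0],"angular": [0,0,0]},{"gripper": 255,"offset": [0.003,0.001,0],"angular": [0,0,0]},{"gripper": 255,"offset": [0.0045,0.002,0],"angular": [0,0,0]},{"gripper": 255,"offset": [0.006,0.003,0],"angular": [0,0,0]},{"gripper": 255,"offset": [0.0075,0.005,0],"angular": [0,0,0]}])

```text
t: 10.3
eef_pos: [0.5351, 0.0824, 0.1205]
tool_rot: [-0.0, 0.599, 0.801, -0.0]
contact_force: [-0.6, -1.3, -0.0]
gripper_width: -0.0
grasp_force: 0.6
```

Call:
drive_tool(deltas=[{"gripper": 255,"offset": [0.0015,0.001,0],"angular": [0,0,0]},{"gripper": 255,"offset": [0.0025,0.003,0],"angular": [0,0,0]},{"gripper": 255,"offset": [0.0035,0.005,0],"angular": [0,0,0]}])

```text
t: 10.6
eef_pos: [0.5382, 0.0865, 0.1202]
tool_rot: [-0.001, 0.599, 0.801, -0.001]
contact_force: [-4.1, -5.0, 1.6]
gripper_width: -0.002
grasp_force: 3.2
```

```bash
python3 -c "
from h import *
st();orbit(-240,-330,8)"
```

```text
t10.6 jig [-0.0129  0.0087] z0.1202 az-yaw(deg) 90.41 tilt [-0.0024 -0.001 ] q7 0.29 Fjig [-5.3 -3.6] 1.6 Mz -0.01
-240 [0.    0.001 0.   ]
-248 [0.002 0.004 0.   ]
-256 [0.002 0.007 0.   ]
-264 [0.003 0.01  0.   ]
-272 [0.003 0.014 0.   ]
-280 [0.003 0.017 0.   ]
-288 [0.002 0.02  0.   ]
-296 [0.001 0.023 0.   ]
-304 [-0.001  0.026  0.   ]
-312 [-0.002  0.029  0.   ]
-320 [-0.004  0.031  0.   ]
-328 [-0.007  0.033  0.   ]
```

Force rose to 6 N, which fits the dead stop. I'll press on slightly to confirm.

Call:
drive_tool(deltas=[{"gripper": 255,"offset": [0.0005,0.0015,0],"angular": [0,0,0]},{"gripper": 255,"offset": [0.001,0.003,0],"angular": [0,0,0]},{"gripper": 255,"offset": [0.001,0.003,0],"angular": [0,0,0]}])

```text
t: 10.9
eef_pos: [0.5389, 0.0868, 0.1198]
tool_rot: [-0.002, 0.599, 0.801, -0.003]
contact_force: [-7.9, -6.6, 6.8]
gripper_width: 0.0
grasp_force: 5.8
```

```bash
python3 -c "
from h import *
st()"
```

```text
t10.9 jig [-0.0121  0.0088] z0.1198 az-yaw(deg) 90.33 tilt [-0.0068 -0.0024] q7 0.29 Fjig [-9.4 -4.1] 6.8 Mz -0.02
```

Call:
drive_tool(deltas=[{"gripper": 255,"offset": [-0.001,-0.006,0],"angular": [0,0,0]},{"gripper": 255,"offset": [-0.003,-0.012,0],"angular": [0,0,0]},{"gripper": 255,"offset": [-0.003,-0.012,-0.03],"angular": [0,0,0]},{"gripper": 255,"offset": [-0.003,-0.012,-0.08],"angular": [0,0,0]},{"gripper": 255,"offset": [-0.003,-0.012,-0.12],"angular": [0,0,0]}])

```text
t: 11.4
eef_pos: [0.5313, 0.0829, 0.2426]
tool_rot: [0.0, 0.599, 0.801, 0.001]
contact_force: [0.8, 0.9, 0.5]
gripper_width: 0.001
grasp_force: 0.0
```

Call:
drive_tool(deltas=[{"gripper": 255,"offset": [-0.25,0,-0.05],"angular": [0,0,0]},{"gripper": 255,"offset": [-0.25,0,-0.05],"angular": [0,0,0]},{"gripper": 255,"offset": [-0.25,0,-0.05],"angular": [0,0,0]},{"gripper": 255,"offset": [-0.25,0,-0.05],"angular": [0,0,0]},{"gripper": 255,"offset": [-0.25,0,-0.05],"angular": [0,0,0]}])

```text
t: 11.9
eef_pos: [0.6011, -0.1538, 0.2903]
tool_rot: [0.0, 0.598, 0.801, 0.001]
contact_force: [-0.0, -0.3, 0.3]
gripper_width: 0.001
grasp_force: 0.0
```

```bash
python3 -c "
from h import *
st();a=optics.read_camera('top')[220:320,280:400];b=optics.read_camera('scene')[160:260,280:400]
cv2.imwrite('pics/f.png',cv2.resize(np.vstack([a,b])[:, :],None,fx=3,fy=3,interpolation=2))
cv2.imwrite('pics/f.png',cv2.resize(np.hstack([a,b]),None,fx=3.3,fy=3.3,interpolation=2))"
```

```text
t11.9 jig [-0.0188 -0.2397] z0.2903 az-yaw(deg) 90.48 tilt [0.0017 0.0006] q7 0.65 Fjig [-0.1 -0.3] 0.3 Mz 0.01
```

View pics/f.png

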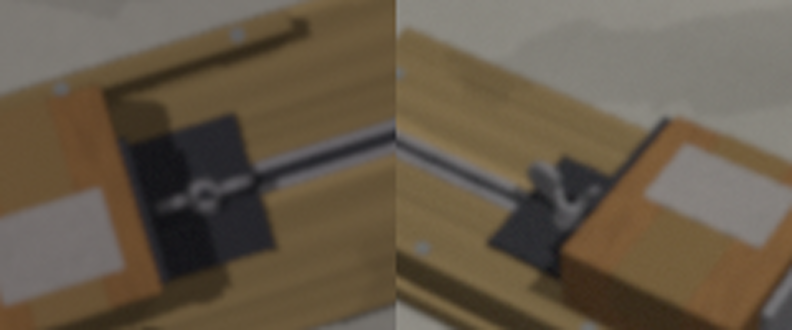

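The final picture shows the flange flush with the carton. The wings lie along the track from (160,208) to (250,182), and the carton hasn't visibly moved.

```bash
python3 -c "
from h import *
print(bot.hand_in())"
```

```text
the job is handed in; nothing more can be done
None
```

I pushed the stop up against the carton, turned the wing nut clockwise until it stopped dead on its washer, and handed the job in at about 12 s; the hand-in returned no verdict.

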